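Switch on and clear the game timer

ROBOT

A 6-joint arm with a two-finger parallel gripper is mounted at the origin on the work surface. World frame = base frame: x ahead of the robot, y to its left, z up, the work surface at z = 0. Lengths are in m, angles in degrees, forces in N, time in s.
With the tool pointing down it reaches from about 0.25 to 0.725 m from the base axis. Payload 9.7 kg.
Tool frame: the origin (TCP) lies midway between the tips of the shut fingers; the grasp point (between the pads) lies 19 mm behind it; z points along the fingers, y is the direction in which the jaws open and shut (so a half turn about z gives the same grasp; the last joint's range is limited). The gripper opens to 85 mm and grips with 20 to 120 N. Pads are 22 mm wide; open, the fingers measure 114 mm over their backs; the gripper's body (76 mm by 85 mm) begins 54 mm behind the grasp point. The pads swing forward as they close: fully open they stand 13 mm farther back than shut.
Start: joints at [68.526, 4.979, 10.078, 95.1, 0, 90], TCP at [0.201, 0.512, 0.231] pointing down, gripper open.
Joint ranges: [-179.16, 179.16], [-48.56, 103.87], [-65.8, 70.77], [-126.05, 130.52], [-82.76, 87.17], [-180, 180]. Speed limits (degrees/s): [127.2, 127.2, 147.25, 180, 180, 180].

INTERFACE

Orientations are given as [roll, pitch, yaw] about the fixed x, y, z axes, in that order (R = Rz(yaw) Ry(pitch) Rx(roll)).
In Python, from workcell import bot, camera, recognise gives the robot as it stands. The module is installed in compiled form; this text tells all that it offers.
- The arm moves only by the tool apply_moves, never from a script. Its argument "targets" is one flat list of numbers, 7 for each row, row after row: the shift along the world's x, y, z in units of 30 mm (1.0 is 30 mm), then the turn, a rotation vector about the world's x, y, z in units of 6 degrees (1.0 is 6 degrees), then the opening, from 0 (shut) to 1 (fully open). A call has 1 to 5 rows; each row is the pose to reach, as a shift and turn from the pose commanded when the call began; what a row does not reach only later rows make up. A row lasts 1/10 s, in which the tool goes at most 50 mm and 8.59 degrees, less where a joint would pass 70% of its speed; a pose out of reach is approached as far as the arm can. A call with a gripper value outside its range is refused whole. The fingers move at their own pace and stop on an object; "newtons" is the grip in N (left out, the last holds). Time passes only in rows, so rows that repeat a pose let the fingers close. It gives the time, the measured TCP pose, the force and the opening at its end, in the units of the state.
- bot.get_obs(): the state, without advancing time (a new reading comes with each control period).
- camera(name): name is "side" or "top" or "wrist"; returns a dict with "img" (384x512x3 uint8, red, green, blue), "intrinsics" (3x3 intrinsics, pixels), "origin" and "rotation" of the camera in the world. Camera axes: x right, y up, looking along -z (the intrinsics and any distortion apply to the point x, -y, -z); pixel columns grow to the right and rows downward; lengths in m; the calibration is good to about 2 mm. A picture is of the moment at which its call begins. There is no depth.
- bot.job_done(): hands the job in, once; it reports no verdict.
Trained networks look in the newest picture that a camera, given by its name, has taken for a name from the list of things; names that differ only in an ending like _2 or _b are one class to them, and where a whole thing is asked for, a point or a joint stands for the part that bears it (a point fixed in the world has none). Each returns a list of dicts, best first, with "conf" (0 to 1); they miss things now and then, are a little off and sometimes report something else, mostly with a low value. They report only what shows in the picture. A call takes as long as a camera call.
- recognise(query, camera): "box" ([left, top, right, bottom] in pixels, round what is visible of it).
The state is a dict: "time": time; "q": joint angles; "qd": joint speeds; "joint_efforts": joint torques, N m; "ee_pos": TCP position; "tcp_rot": TCP orientation; "wrist_force": force on the tool from outside, world axes, zero at the start; "torque": the same for the moment, N m; "opening": finger opening in m.
Only numpy, scipy, OpenCV 4.12 (cv2) and the standard library are available. Lean on these libraries where they do the work, as an engineer would, in place of code of your own. Each camera call takes 0.05 s, during which the arm holds its last target.

TASK

Get the game timer ready for the next round: with a fingertip, push its toggle switch over towards the back edge of the case to turn it on, then clear the old time by pressing the two large keys down together, one fingertip on each, and holding both down for three seconds before letting go. Be gentle, leave the small start key between them alone, and only touch the timer: it stays where it is on the cabinet, never gripped hard, lifted or shoved along, and the tray, jar and meeples are not disturbed.

Things in the scene. Friction and masses are not known exactly. Their poses are not given: they have to be found in the camera images.
- timer: Loose grey plastic game timer, 0.4 kg. Case 96 mm deep (x), 176 wide (y), flat top face 34 mm above the cabinet top. Origin: centre of its underside; +x from front edge (key side) to back edge, +y left, +z up. A display hood at the back left (x 3 to 45, y -28 to 80 mm) rises 17 mm above the top face; three keys in a row near the front, a toggle switch at the right end
- min_key_top (a point): Centre of the top of the left large key: white round key, 24 mm diameter, standing 8 mm above the case top (42 mm above the cabinet), at x -22, y +46 mm on the timer. Its partner, the right large key, is 56 mm away along the timer's -y
- sec_key_top (a point): Centre of the top of the right large key: same white round key, 24 mm diameter, standing 8 mm above the case top, at x -22, y -10 mm on the timer
- min_key (a joint): Travel of the left large key in m: 0 up, 0.005 fully down. Spring return: starts to move at about 1.2 N, fully down at about 4.7 N; it registers as down from 0.003
- sec_key (a joint): Travel of the right large key, same as the left one
- start_key_top (a point): Centre of the top of the small round start key, 12 mm diameter, standing only 3.5 mm above the case top, midway between the two large keys (x -22, y +18 mm on the timer)
- start_key (a joint): Travel of the small start key in m: 0 up, 0.0025 fully down (about 3 N); it starts the count from 0.0012 and is to be left alone
- power_tip (a point): Tip of the toggle switch's black bat: a paddle 6 mm thick (timer's x), 10 mm wide, 24 mm long, on a steel nut, pivoted 37 mm above the cabinet at x -6, y -60 mm on the timer. The tip stands about 59 mm above the cabinet and moves with the bat, along the timer's x. The case top around the switch is clear for 25 mm and more
- power (a joint): Toggle angle in rad: 0 = off, bat leaning 20 degrees towards the front edge; 0.70 = on, leaning 20 degrees towards the back edge. It stays where it is left; about 1 N at mid height moves it, and the tip travels 16 mm. It counts as on from 0.55
- tray: Bystander: loose black metal dice tray, 170 x 130 mm, 26 mm high, two dice in it. Origin: centre of its underside
- jar: Bystander: loose frosted glass jar with a wooden lid, 70 mm diameter, 82 mm high. Origin: centre of its underside
- meeple_a: Bystander: loose acrylic meeple standing upright, 32 mm wide, 13 mm thick, 33 mm high, in front of or behind the timer. Origin: centre of its underside
- meeple_b: Bystander: a second such meeple on the timer's other side

How it is judged:
By the outcome, as a careful person would: the job done as asked, in the order asked, and still so for the second after the job is handed in, with the robot touching nothing.
It also fails if it takes over 51 s, if anything falls off the work surface, if the arm or the gripper's body presses on something with over 40 N, if the wrist force passes 120 N, or if a joint passes its speed limit or range.

## Working session

There is one attempt and no reset: what is moved stays moved. The work goes in short steps, Python scripts to look and compute and a tool call to move; the robot and the scene stay as the last step left them, time stands still between calls to the robot, and variables do not carry over. Pictures are saved under pics/ and viewed, and the job is handed in when it is done.

Besides the shell and the picture viewer there is one more tool, called after "Request:" by a JSON object that holds its "op" and its "data". apply_moves: Moves the arm, as the interface text tells. Its arguments: {"type":"object","properties":{"targets":{"type":"array"},"newtons":{"type":"number"}},"required":["targets"]}

```bash
mkdir -p pics
python3 - <<'E'
from workcell import bot,camera,recognise
import cv2,json
o=bot.get_obs();print({k:o[k] for k in('time','ee_pos','tcp_rot','wrist_force','opening')})
for c in("top","side","wrist"):
    d=camera(c);cv2.imwrite(f"pics/{c}0.png",d["img"][:,:,::-1])
    print(c,d["intrinsics"],d["origin"],d["rotation"],[k for k in d])
    for n in("timer","min_key_top","sec_key_top","start_key_top","power_tip","tray","jar","meeple_a"):
        print(n,[([round(float(v)) for v in r["box"]],round(r["conf"],2)) for r in recognise(n,c)])
E
```

```text
{'time': 0.0, 'ee_pos': array([0.20125066, 0.51161381, 0.23059317]), 'tcp_rot': array([-1.79925397e+02,  9.49893621e-04,  1.58526908e+02]), 'wrist_force': array([-0.51170825,  0.063205  ,  0.04254359]), 'opening': 0.08543822108569041}
top [[413.27444426   0.         256.56298428]
 [  0.         413.27444426 191.27971944]
 [  0.           0.           1.        ]] [0.39004067 0.04916934 0.90240584] [ 12.49900563   0.34521046 -82.73632357] ['img', 'intrinsics', 'origin', 'rotation']
timer [([228, 160, 321, 238], 0.77)]
min_key_top []
sec_key_top [([310, 191, 401, 292], 0.32)]
start_key_top []
power_tip []
tray [([312, 191, 402, 291], 0.82)]
jar [([165, 129, 204, 172], 0.69)]
meeple_a [([225, 225, 236, 238], 0.48), ([291, 158, 300, 166], 0.43)]
side [[425.78294446   0.         256.12284555]
 [  0.         425.78294446 189.66912251]
 [  0.           0.           1.        ]] [ 0.25737545 -0.60271217  0.51006986] [ 60.92064523  -0.96216572 -24.10479718] ['img', 'intrinsics', 'origin', 'rotation']
timer [([241, 198, 298, 261], 0.81)]
min_key_top []
sec_key_top [([249, 221, 260, 227], 0.53)]
start_key_top []
power_tip []
tray [([225, 269, 338, 345], 0.6)]
jar [([246, 150, 273, 195], 0.8)]
meeple_a [([303, 226, 318, 242], 0.77)]
wrist [[270.54499951   0.         258.7163757 ]
 [  0.         270.54499951 191.27563201]
 [  0.           0.           1.        ]] [0.13809363 0.53641861 0.37463272] [-1.51874728e+01  5.99968861e-02  6.84803257e+01] ['img', 'intrinsics', 'origin', 'rotation']
timer []
min_key_top []
sec_key_top []
start_key_top []
power_tip []
tray []
jar []
meeple_a []
```

Run:
```python
import cv2
a=cv2.imread("pics/top0.png")[110:300,140:420];cv2.imwrite("pics/top0z.png",cv2.resize(a,None,fx=2.8,fy=2.8,interpolation=cv2.INTER_CUBIC))
a=cv2.imread("pics/side0.png")[140:350,190:390];cv2.imwrite("pics/side0z.png",cv2.resize(a,None,fx=2.8,fy=2.8,interpolation=cv2.INTER_CUBIC))
```

```text
(no output)
```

View pics/top0z.png

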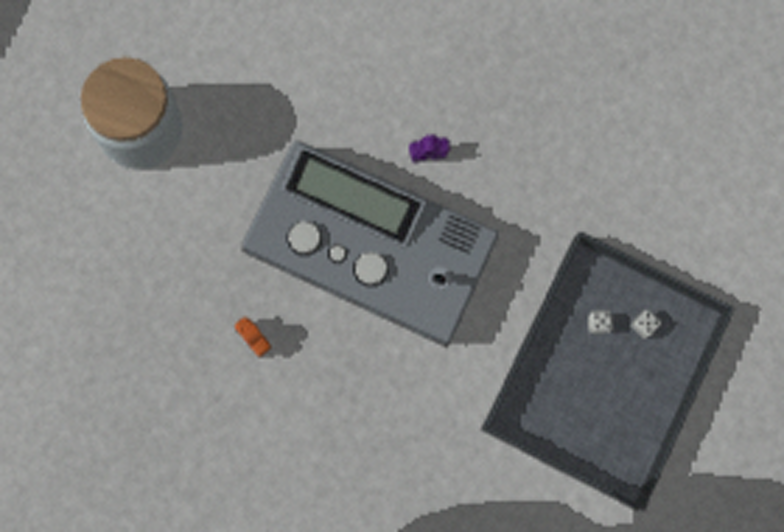

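View pics/side0z.png

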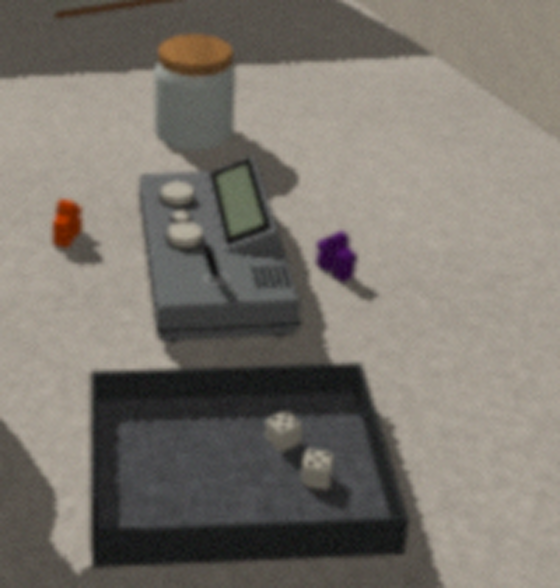

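```bash
cat > h.py <<'E'
import numpy as np,cv2
from scipy.spatial.transform import Rotation as R
from scipy.optimize import least_squares
def proj(d,P):
    C=R.from_euler('xyz',d['rotation'],degrees=True).as_matrix()
    p=(np.atleast_2d(P)-d['origin'])@C
    p=p*[1,-1,-1]; u=p@np.array(d['intrinsics']).T
    return u[:,:2]/u[:,2:]
def pose(x,P):
    c,s=np.cos(x[3]),np.sin(x[3]); P=np.atleast_2d(P)
    return P@np.array([[c,s,0],[-s,c,0],[0,0,1]])+[x[0],x[1],x[2]]
PT={'min':(-.022,.046,.042),'sec':(-.022,-.010,.042),'start':(-.022,.018,.0375),'FL':(-.048,.088,.034),'FR':(-.048,-.088,.034),'BR':(.048,-.088,.034),'nut':(-.006,-.06,.037)}
E
python3 - <<'E'
from h import *
from workcell import camera
T,S=camera('top'),camera('side')
top={'min':(304,237),'sec':(371,268),'start':(338,254),'FL':(243,248),'FR':(447,343),'BR':(497,235),'nut':(440,279)}
side={'min':(177,190),'sec':(185,231),'start':(180,215),'FR':(159,322),'BR':(298,300)}
def uv(d,off):return {k:np.array(v)/2.8+off for k,v in d.items()}
t=uv(top,(140,110));s=uv(side,(190,140))
def f(x,sep=False):
    r=[proj(T,pose(x,PT[k]))[0]-t[k] for k in t]+[proj(S,pose(x,PT[k]))[0]-s[k] for k in s]
    return np.array(r).ravel()
best=min((least_squares(f,[.4,0.05,0,a],loss='soft_l1') for a in(-2,-1,0,1,2,3)),key=lambda r:r.cost)
print(best.x,np.degrees(best.x[3]),best.cost);print(best.fun.reshape(-1,2).round(1))
x=best.x
for k in PT:print(k,pose(x,PT[k])[0].round(4))
# meeples, jar, tray rough on z=0
E
```

```text
[ 0.57630304  0.04373399 -0.00129514 -0.31596541] -18.103484574482522 8.073363660984429
[[ 0.1 -0.1]
 [-0.  -0.1]
 [-0.2 -0.3]
 [-0.9 -0.7]
 [ 1.1  0.3]
 [ 1.4 -1.3]
 [-0.2 -0.4]
 [-0.6  0.3]
 [-0.8  0.4]
 [-0.4  0.4]
 [-1.3 -4.3]
 [ 0.7  0.9]]
min [0.5697 0.0943 0.0407]
sec [0.5523 0.0411 0.0407]
start [0.561  0.0677 0.0362]
FL [0.558  0.1423 0.0327]
FR [ 0.5033 -0.025   0.0327]
BR [ 0.5946 -0.0548  0.0327]
nut [ 0.552  -0.0114  0.0357]
```

Request:
{"op": "apply_moves", "data": {"targets": [10.45, -17.0, 0, 0, 0, 0.57, 0, 10.45, -17.0, 0, 0, 0, 0.57, 0, 10.45, -17.0, 0, 0, 0, 0.57, 0, 10.45, -17.0, 0, 0, 0, 0.57, 0, 10.45, -17.0, 0, 0, 0, 0.57, 0], "newtons": 20}}

```text
time: 1.95
ee_pos: [0.3328, 0.2971, 0.2314]
tcp_rot: [180.0, 0.0, 162.0]
wrist_force: [0.8, 1.1, -0.5]
opening: 0.0122
```

Request:
{"op": "apply_moves", "data": {"targets": [6.1, -9.9, 0, 0, 0, 0, 0, 6.1, -9.9, 0, 0, 0, 0, 0, 6.1, -9.9, 0, 0, 0, 0, 0, 6.1, -9.9, 0, 0, 0, 0, 0, 6.1, -9.9, -1, 0, 0, 0, 0]}}

```text
time: 2.45
ee_pos: [0.4641, 0.0848, 0.2226]
tcp_rot: [179.9, 0.1, 161.9]
wrist_force: [1.2, 1.0, 0.6]
opening: -0.0001
```

```bash
sleep 1
```

Request:
{"op": "apply_moves", "data": {"targets": [1.6, -2.7, -2.7, 0, 0, 0, 0, 1.6, -2.7, -2.7, 0, 0, 0, 0, 1.6, -2.7, -2.7, 0, 0, 0, 0, 1.6, -2.7, -2.7, 0, 0, 0, 0]}}

```text
time: 2.85
ee_pos: [0.5103, 0.0038, 0.1374]
tcp_rot: [-179.9, -0.2, 161.8]
wrist_force: [-0.7, -0.3, -0.4]
opening: -0.0001
```

Run:
```python
from h import *
from workcell import bot,camera,recognise
o=bot.get_obs();print({k:o[k] for k in('time','ee_pos','tcp_rot','wrist_force')})
for c in("wrist","side"):
    d=camera(c);np.save(f"pics/{c}1.npy",d,allow_pickle=True);a=d['img'][:,:,::-1]
    if c=='side':a=cv2.resize(a[140:290,190:390],None,fx=3.5,fy=3.5,interpolation=cv2.INTER_CUBIC)
    else:a=cv2.resize(a,None,fx=1.5,fy=1.5,interpolation=cv2.INTER_CUBIC)
    cv2.imwrite(f"pics/{c}1.png",a)
    print(c,d['origin'],d['rotation'],proj(d,o['ee_pos']))
    for n in("min_key_top","sec_key_top","power_tip","start_key_top"):
        print(n,[([round(float(v)) for v in r["box"]],round(r["conf"],2)) for r in recognise(n,c)])
```

```text
{'time': 2.85, 'ee_pos': array([0.51029521, 0.00384957, 0.1374168 ]), 'tcp_rot': array([-179.90240847,   -0.23617667,  161.77488205]), 'wrist_force': array([-0.69645241, -0.28416694, -0.40774757])}
wrist [0.44641424 0.02495373 0.28103688] [-14.94955681   0.15423749  71.72999021] [[259.36229376 239.71351071]]
min_key_top [([353, 207, 383, 236], 0.72)]
sec_key_top [([297, 212, 321, 237], 0.69)]
power_tip [([471, 205, 512, 280], 0.22)]
start_key_top [([334, 218, 342, 227], 0.55), ([230, 188, 415, 286], 0.3)]
side [ 0.25737545 -0.60271217  0.51006986] [ 60.92064523  -0.96216572 -24.10479718] [[243.08944275 193.10198139]]
min_key_top [([304, 224, 316, 241], 0.29)]
sec_key_top [([252, 219, 260, 230], 0.4)]
power_tip []
start_key_top []
```

View pics/wrist1.png

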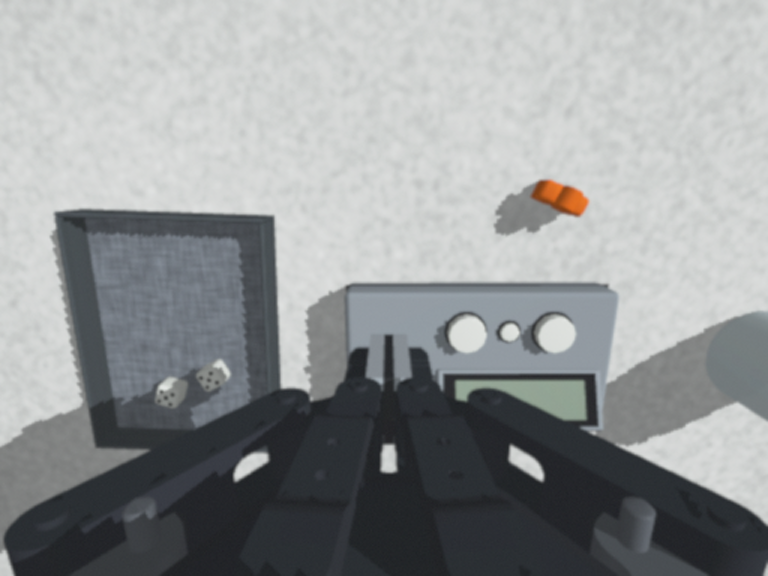

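View pics/side1.png

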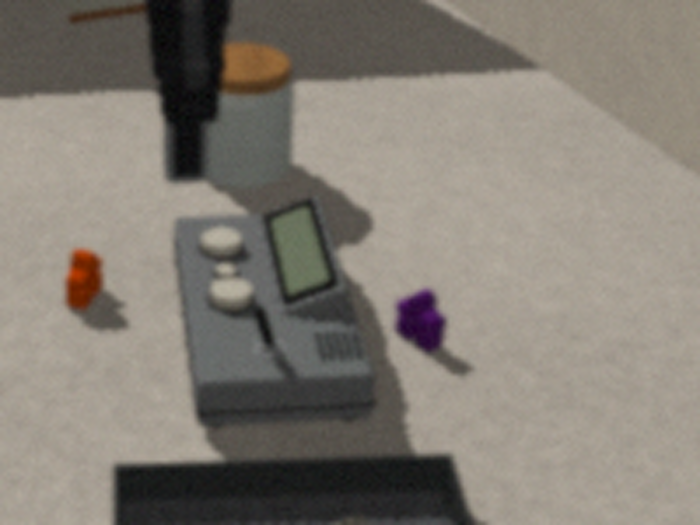

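Run:
```python
from h import *
d=np.load("pics/wrist1.npy",allow_pickle=True).item();a=d['img'][:,:,::-1]
cv2.imwrite("pics/w1z.png",cv2.resize(a[190:280,210:320],None,fx=7,fy=7,interpolation=cv2.INTER_CUBIC))
d=np.load("pics/side1.npy",allow_pickle=True).item();a=d['img'][:,:,::-1]
cv2.imwrite("pics/s1z.png",cv2.resize(a[140:260,220:310],None,fx=5,fy=5,interpolation=cv2.INTER_CUBIC))
o=[0.5103,.00385,.1374]
r=np.radians(161.8);X=np.array([np.cos(r),np.sin(r),0]);Y=np.array([np.sin(r),-np.cos(r),0])
w=np.load("pics/wrist1.npy",allow_pickle=True).item()
for n,p in(('+x11',X*.011),('+x11,y14.5',X*.011+Y*.0145),('-y14.5',X*.011-Y*.0145)):print(n,((proj(w,o+p)[0]-[210,190])*7).round())
for n,p in(('tcp',X*0),('+x11',X*.011),('-x',-X*.011)):print(n,((proj(d,o+p)[0]-[220,140])*5).round())
```

```text
+x11 [345. 223.]
+x11,y14.5 [525. 223.]
-y14.5 [166. 223.]
tcp [115. 266.]
+x11 [ 84. 267.]
-x [146. 264.]
```

View pics/w1z.png

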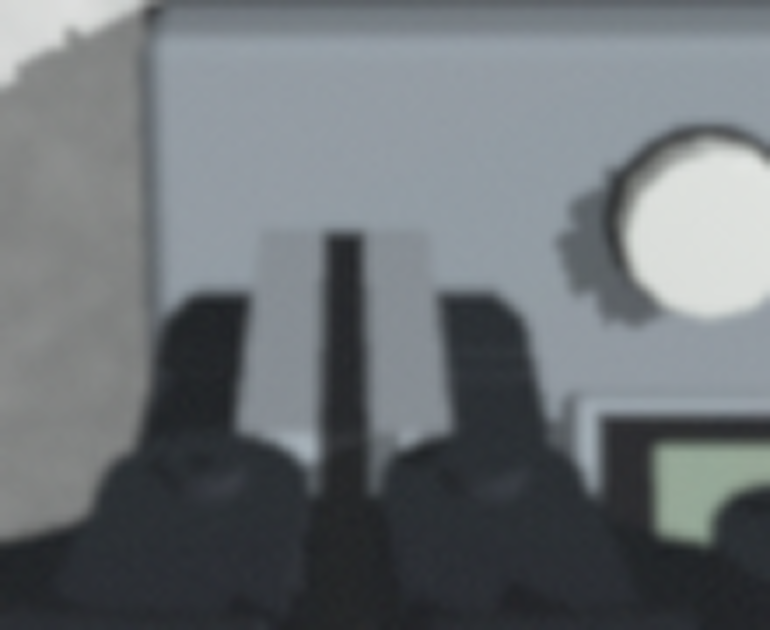

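View pics/s1z.png

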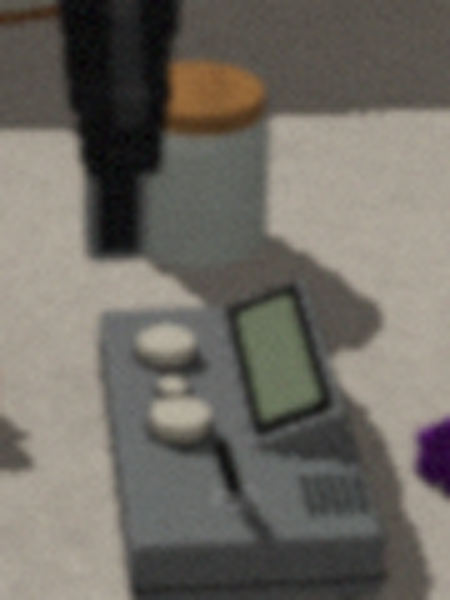

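Run:
```python
from h import *
d=np.load("pics/wrist1.npy",allow_pickle=True).item();a=d['img']
x0=np.array([0.5763,0.04373,0,np.radians(-18.1)])
for k in PT:print(k,proj(d,pose(x0,PT[k]))[0].round(1))
# white blobs
m=(a.min(2)>205).astype(np.uint8);m[:,:280]=0;m[:190]=0;m[250:]=0;m[:,400:]=0
n,l,s,c=cv2.connectedComponentsWithStats(m)
for i in range(1,n):
    if s[i,4]>20:print(s[i],c[i].round(1))
print(a[222,300:390:3].min(1))
```

```text
min [370.1 223.6]
sec [310.7 223.7]
start [339.1 221.9]
FL [414.1 194.7]
FR [228.2 195.1]
BR [231.2 283.9]
nut [257.9 237.2]
[301 212  23  23 406] [311.8 222.9]
[360 212  23  23 398] [371.1 222.9]
[335 217  11   9  75] [339.9 221.1]
[199 219 219 220 221 221 222 222 179 147 113 112 216 219 221 211 124  92
  61 118 210 218 219 219 220 220 221 221 167 146]
```

Request:
{"op": "apply_moves", "data": {"targets": [0, 0, -1.6, 0, 0, 0, 0, 0, 0, -2.5, 0, 0, 0, 0, 0, 0, -2.85, 0, 0, 0, 0, 0, 0, -2.85, 0, 0, 0, 0, 0, 0, -2.85, 0, 0, 0, 0]}}

```text
time: 3.85
ee_pos: [0.5116, 0.0059, 0.0564]
tcp_rot: [180.0, 0.1, 162.0]
wrist_force: [0.7, -1.3, 1.1]
opening: -0.0001
```

Request:
{"op": "apply_moves", "data": {"targets": [0.16, -0.05, 0, 0, 0, 0, 0, 0.32, -0.1, 0, 0, 0, 0, 0, 0.48, -0.155, 0, 0, 0, 0, 0, 0.57, -0.186, 0, 0, 0, 0, 0, 0.57, -0.186, 0, 0, 0, 0, 0]}}

```text
time: 4.35
ee_pos: [0.5284, 0.0001, 0.0549]
tcp_rot: [180.0, 0.0, 161.9]
wrist_force: [1.3, 1.0, 0.1]
opening: -0.0004
```

```bash
cat > look.py <<'E'
import sys
from h import *
from workcell import bot,camera
def go(tag):
    o=bot.get_obs();print({k:np.round(o[k],4) for k in('time','ee_pos','tcp_rot','wrist_force','opening')})
    x0=np.array([0.5763,0.04373,0,np.radians(-18.1)])
    p=(o['ee_pos']-[x0[0],x0[1],0]);c,s=np.cos(x0[3]),np.sin(x0[3]);print('tcp in timer mm',1e3*(c*p[0]+s*p[1]),1e3*(-s*p[0]+c*p[1]))
    d=camera('side');a=d['img'][:,:,::-1][180:290,220:320]
    b=camera('wrist')['img'][:,:,::-1]
    cv2.imwrite(f"pics/{tag}s.png",cv2.resize(a,None,fx=5,fy=5,interpolation=cv2.INTER_CUBIC))
    cv2.imwrite(f"pics/{tag}w.png",cv2.resize(b,None,fx=1.5,fy=1.5,interpolation=cv2.INTER_CUBIC))
go(sys.argv[1])
E
python3 look.py a
```

```text
{'time': np.float64(4.35), 'ee_pos': array([5.284e-01, 1.000e-04, 5.490e-02]), 'tcp_rot': array([1.799994e+02, 3.000000e-03, 1.619320e+02]), 'wrist_force': array([1.2974, 1.0319, 0.1475]), 'opening': np.float64(-0.0004)}
tcp in timer mm -31.926018914558234 -56.37025217406975
```

View pics/as.png

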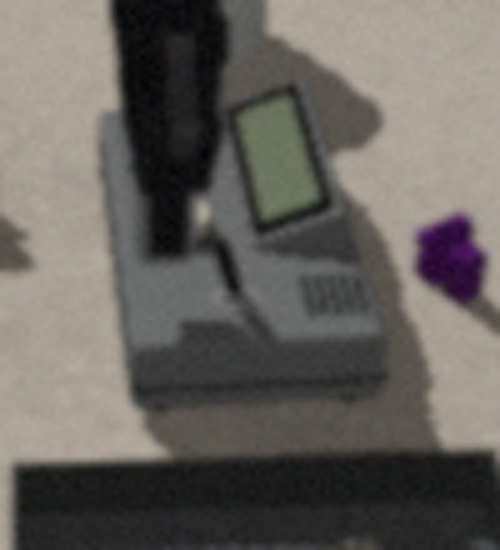

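Request:
{"op": "apply_moves", "data": {"targets": [-0.03, -0.1, -0.08, 0, 0, 0, 0, -0.03, -0.1, -0.08, 0, 0, 0, 0, -0.03, -0.1, -0.08, 0, 0, 0, 0]}}

```text
time: 4.75
ee_pos: [0.5269, -0.0028, 0.0524]
tcp_rot: [-180.0, -0.0, 161.9]
wrist_force: [0.5, 0.2, -0.7]
opening: -0.0001
```

Request:
{"op": "apply_moves", "data": {"targets": [0.06, -0.02, 0, 0, 0, 0, 0, 0.12, -0.04, 0, 0, 0, 0, 0, 0.19, -0.062, 0, 0, 0, 0, 0, 0.25, -0.082, 0, 0, 0, 0, 0, 0.25, -0.082, 0, 0, 0, 0, 0]}}

```text
time: 5.25
ee_pos: [0.5348, -0.0053, 0.0525]
tcp_rot: [-180.0, -0.0, 161.9]
wrist_force: [0.4, 0.1, 0.5]
opening: 0.0003
```

```bash
python3 look.py b
```

```text
{'time': np.float64(5.25), 'ee_pos': array([ 0.5348, -0.0053,  0.0525]), 'tcp_rot': array([-1.799987e+02, -7.000000e-04,  1.619406e+02]), 'wrist_force': array([0.4233, 0.0969, 0.5153]), 'opening': np.float64(0.0003)}
tcp in timer mm -24.200458543055884 -59.46805635672183
```

View pics/bs.png

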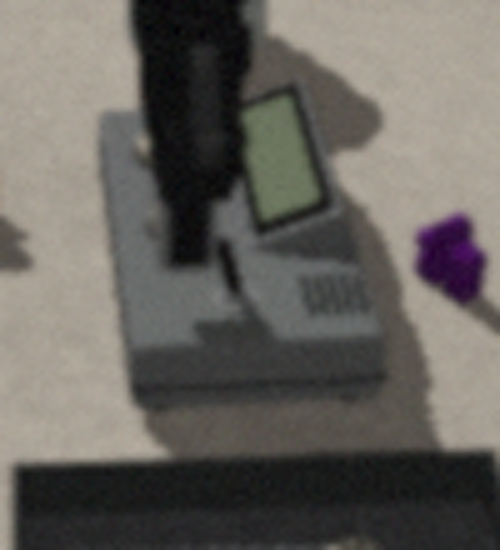

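Request:
{"op": "apply_moves", "data": {"targets": [0.06, -0.02, 0, 0, 0, 0, 0, 0.12, -0.04, 0, 0, 0, 0, 0, 0.18, -0.06, 0, 0, 0, 0, 0, 0.25, -0.082, 0, 0, 0, 0, 0, 0.25, -0.082, 0, 0, 0, 0, 0]}}

```text
time: 5.85
ee_pos: [0.5424, -0.0078, 0.0525]
tcp_rot: [180.0, 0.0, 161.9]
wrist_force: [-0.3, -0.5, -0.0]
opening: 0.0001
```

```bash
python3 look.py c
```

```text
{'time': np.float64(5.85), 'ee_pos': array([ 0.5424, -0.0078,  0.0525]), 'tcp_rot': array([1.799985e+02, 9.900000e-03, 1.619373e+02]), 'wrist_force': array([-0.2793, -0.4598, -0.0454]), 'opening': np.float64(0.0001)}
tcp in timer mm -16.225062143764305 -59.490755484091174
```

View pics/cs.png

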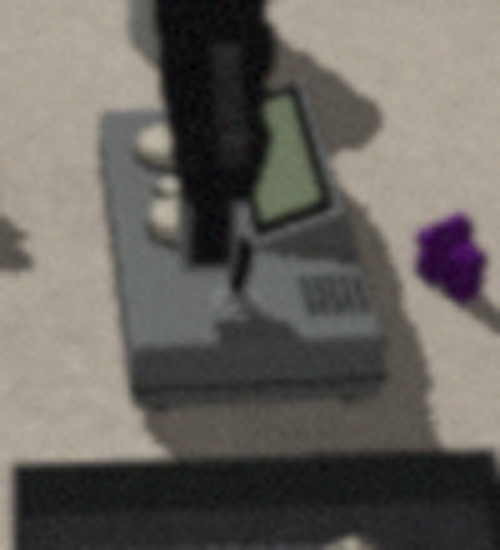

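Run:
```python
from h import *
d=np.load("pics/side1.npy",allow_pickle=True).item()
x0=np.array([0.5763,0.04373,0,np.radians(-18.1)])
for a in(-20,0,8,11.5,14,17,20):
    t=np.radians(a);print(a,((proj(d,pose(x0,[(-.006+.0234*np.sin(t),-.06,.037+.0234*np.cos(t)),(-.006,-.06,.037)]))-[220,180])*5).round(0).tolist())
```

```text
-20 [[212.0, 247.0], [232.0, 294.0]]
0 [[234.0, 242.0], [232.0, 294.0]]
8 [[242.0, 243.0], [232.0, 294.0]]
11.5 [[246.0, 243.0], [232.0, 294.0]]
14 [[249.0, 243.0], [232.0, 294.0]]
17 [[252.0, 244.0], [232.0, 294.0]]
20 [[255.0, 245.0], [232.0, 294.0]]
```

Request:
{"op": "apply_moves", "data": {"targets": [0.035, -0.011, 0, 0, 0, 0, 0, 0.064, -0.021, 0, 0, 0, 0, 0, 0.064, -0.021, 0, 0, 0, 0, 0]}}

```text
time: 6.25
ee_pos: [0.544, -0.0083, 0.0525]
tcp_rot: [-180.0, -0.0, 161.9]
wrist_force: [-0.4, 0.0, -0.4]
opening: 0.0001
```

```bash
python3 look.py d
```

```text
{'time': np.float64(6.25), 'ee_pos': array([ 0.544 , -0.0083,  0.0525]), 'tcp_rot': array([-1.799974e+02, -4.600000e-03,  1.619445e+02]), 'wrist_force': array([-0.3866,  0.0286, -0.4364]), 'opening': np.float64(0.0001)}
tcp in timer mm -14.494639568574938 -59.501311639773945
```

View pics/ds.png

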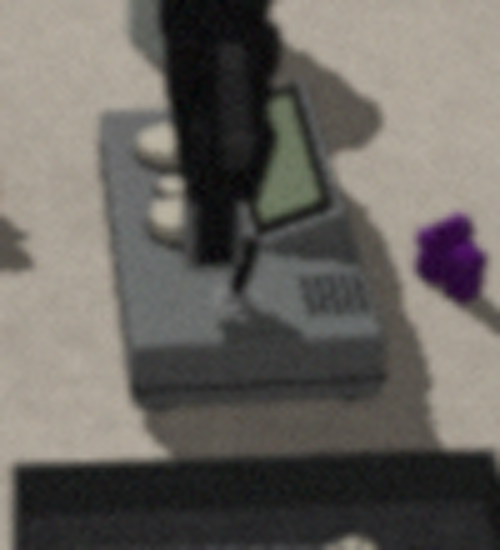

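Request:
{"op": "apply_moves", "data": {"targets": [0.02, -0.006, 0, 0, 0, 0, 0, 0.038, -0.012, 0, 0, 0, 0, 0, 0.038, -0.012, 0, 0, 0, 0, 0]}}

```text
time: 6.65
ee_pos: [0.5452, -0.0087, 0.0525]
tcp_rot: [-180.0, -0.0, 161.9]
wrist_force: [-0.4, -0.1, -0.0]
opening: 0.0003
```

```bash
python3 look.py e
```

```text
{'time': np.float64(6.65), 'ee_pos': array([ 0.5452, -0.0087,  0.0525]), 'tcp_rot': array([-1.799963e+02, -3.900000e-03,  1.619476e+02]), 'wrist_force': array([-0.3963, -0.1063, -0.0267]), 'opening': np.float64(0.0003)}
tcp in timer mm -13.316925131674662 -59.474695870850105
```

View pics/es.png

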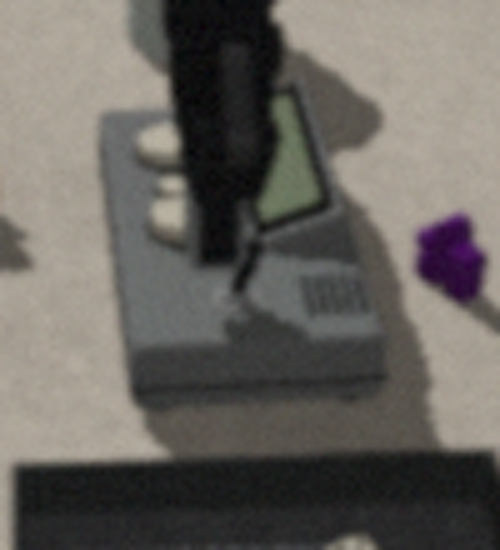

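Request:
{"op": "apply_moves", "data": {"targets": [0.016, -0.005, 0, 0, 0, 0, 0, 0.016, -0.005, 0, 0, 0, 0, 0, -0.15, 0.05, 0, 0, 0, 0, 0, -0.45, 0.148, 0, 0, 0, 0, 0, -0.45, 0.148, 0, 0, 0, 0, 0]}}

```text
time: 7.25
ee_pos: [0.5306, -0.0039, 0.0526]
tcp_rot: [-180.0, -0.0, 162.0]
wrist_force: [0.0, 0.9, 0.7]
opening: 0.0001
```

Request:
{"op": "apply_moves", "data": {"targets": [-0.5, 0.16, 0.5, 0, 0, 0, 0, -1.0, 0.3, 1.5, 0, 0, 0, 0, -1.0, 0.3, 2.5, 0, 0, 0, 0.5, -1.0, 0.3, 2.5, 0, 0, 0, 0.5, -1.0, 0.3, 2.5, 0, 0, 0, 0.5]}}

```text
time: 7.75
ee_pos: [0.502, 0.0049, 0.1281]
tcp_rot: [180.0, 0.1, 162.0]
wrist_force: [-0.3, 0.4, -0.7]
opening: 0.0419
```

```bash
python3 look.py f;python3 - <<'E'
from workcell import recognise,camera
import cv2
a=camera('top')['img'][:,:,::-1][140:240,210:330];cv2.imwrite("pics/ft.png",cv2.resize(a,None,fx=5,fy=5,interpolation=cv2.INTER_CUBIC))
E
```

```text
{'time': np.float64(7.75), 'ee_pos': array([0.502 , 0.0049, 0.1281]), 'tcp_rot': array([1.799674e+02, 1.026000e-01, 1.619555e+02]), 'wrist_force': array([-0.33  ,  0.4323, -0.6937]), 'opening': np.float64(0.0419)}
tcp in timer mm -58.51211590201825 -60.01246626980529
```

View pics/fs.png

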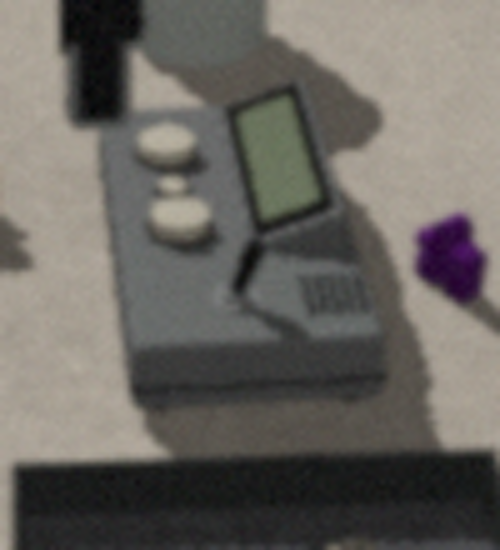

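View pics/fw.png

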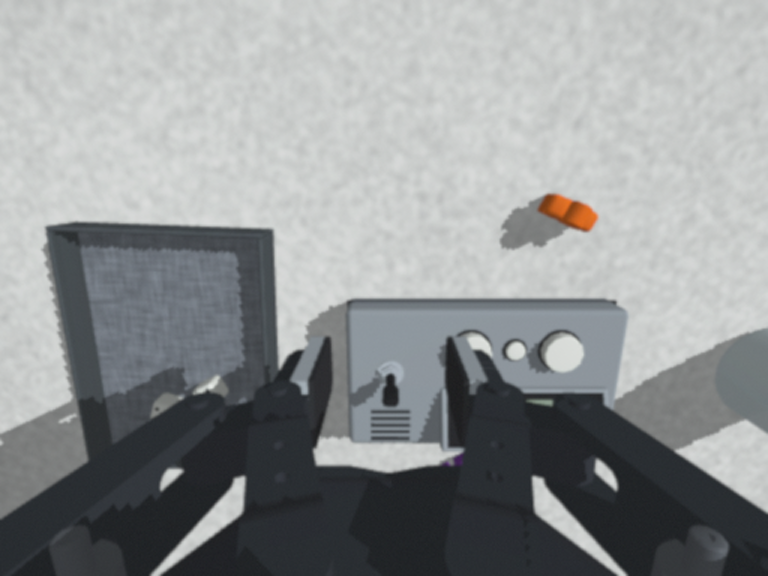

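View pics/ft.png

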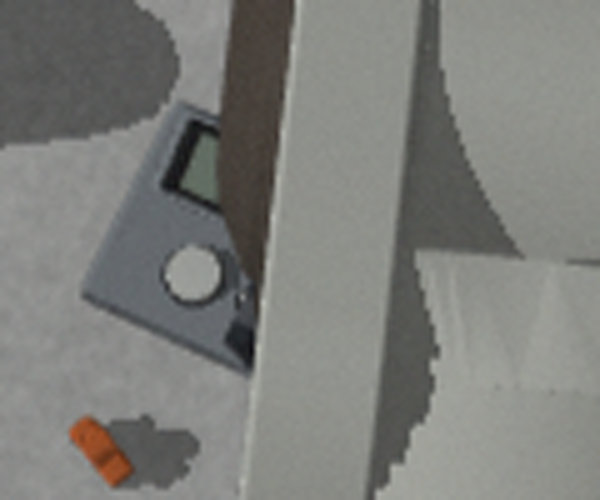

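```bash
cat > chk.py <<'E'
from h import *
from workcell import bot,camera
d=camera('wrist');a=d['img'];o=bot.get_obs();print(o['ee_pos'].round(4),d['origin'].round(4),d['rotation'].round(2))
x0=np.array([0.5763,0.04373,0,np.radians(-18.1)])
for k in('min','start','sec'):print(k,proj(d,pose(x0,PT[k]))[0].round(1), (proj(d,pose(x0,np.array(PT[k])+[0,.001,0]))-proj(d,pose(x0,PT[k])))[0].round(2),(proj(d,pose(x0,np.array(PT[k])+[.001,0,0]))-proj(d,pose(x0,PT[k])))[0].round(2))
for k in('min','start','sec'):
    u,v=proj(d,pose(x0,PT[k]))[0].astype(int)
    m=np.zeros(a.shape[:2],np.uint8);m[v-25:v+25,u-16:u+16]=(a.min(2)>195)[v-25:v+25,u-16:u+16]
    n,l,s,c=cv2.connectedComponentsWithStats(m)
    for i in range(1,n):
        if s[i,4]>20:print(s[i],c[i].round(1))
cv2.imwrite("pics/chk%.2f.png"%o['time'],cv2.resize(a[:,:,::-1],None,fx=1.5,fy=1.5,interpolation=cv2.INTER_CUBIC))
E
python3 chk.py
```

```text
[0.5012 0.0048 0.1263] [0.4368 0.0256 0.2698] [-15.1    0.09  71.9 ]
min [375.7 237.3] [1.1 0. ] [-0.12  1.01]
start [343.6 235.2] [1.08 0.  ] [-0.09  0.99]
sec [314.4 237.3] [1.09 0.  ] [-0.06  1.01]
[365 225  24  24 427] [376.7 236.7]
[340 230  10  10  83] [344.5 234.5]
[313 225  15  12  89] [319.7 229.1]
```

Request:
{"op": "apply_moves", "data": {"targets": [1.0, 1.05, 0, 0, 0, 0, 0.495, 1.99, 2.11, 0, 0, 0, 0, 0.495, 1.99, 2.11, -1.0, 0, 0, 0, 0.495, 1.99, 2.11, -2.2, 0, 0, 0, 0.495, 1.99, 2.11, -2.2, 0, 0, 0, 0.495]}}

```text
time: 8.45
ee_pos: [0.5582, 0.0679, 0.0557]
tcp_rot: [-179.8, -0.5, 162.0]
wrist_force: [0.1, 0.1, -0.6]
opening: 0.0424
```

Request:
{"op": "apply_moves", "data": {"targets": [0, 0, 0, 0, 0, 0, 0.495]}}

```text
time: 8.55
ee_pos: [0.5607, 0.0679, 0.0612]
tcp_rot: [-179.9, -0.1, 161.9]
wrist_force: [-0.1, 0.3, 1.2]
opening: 0.0427
```

```bash
python3 look.py g; python3 chk.py
```

```text
{'time': np.float64(8.55), 'ee_pos': array([0.5607, 0.0679, 0.0612]), 'tcp_rot': array([-1.799464e+02, -1.116000e-01,  1.619361e+02]), 'wrist_force': array([-0.0669,  0.2684,  1.2061]), 'opening': np.float64(0.0427)}
tcp in timer mm -22.361303506774792 18.11063643900964
[0.5623 0.068  0.0636] [0.4972 0.0888 0.2066] [-1.529e+01  1.000e-02  7.188e+01]
min [301.3 224.1] [ 1.53 -0.  ] [-0.06  1.43]
start [258.3 221.5] [ 1.5 -0. ] [0.  1.4]
sec [215.4 224.1] [ 1.53 -0.  ] [0.07 1.43]
[286 207  31  31 569] [301.1 219.1]
[252 214  16  14 178] [259.8 220.5]
[200 207  31  32 594] [217.2 219. ]
```

View pics/gs.png

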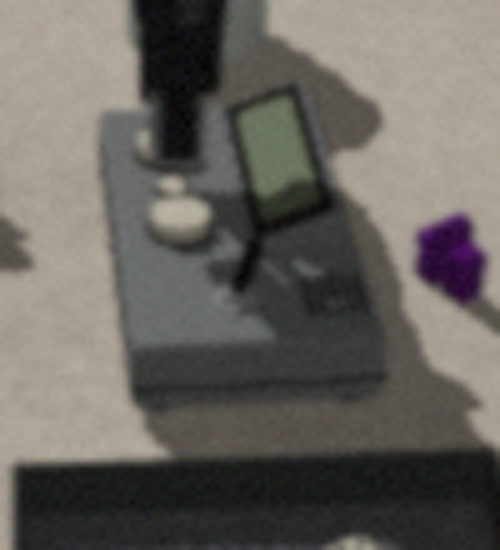

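View pics/gw.png

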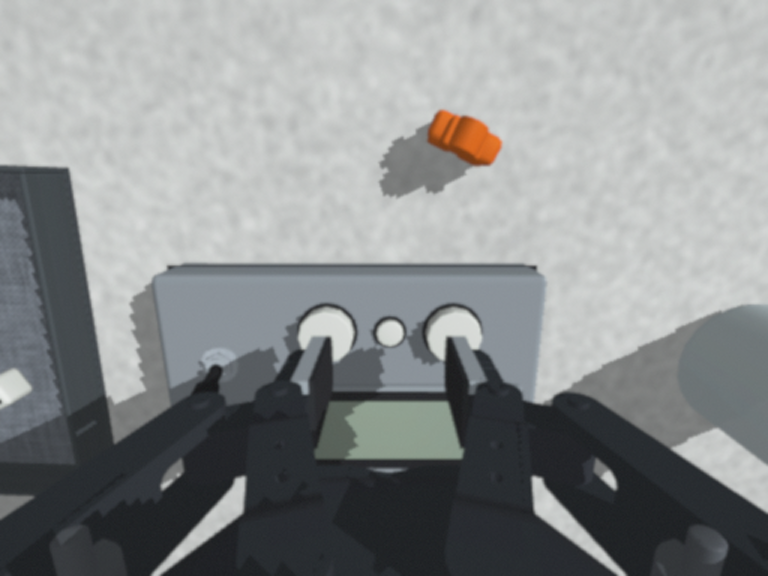

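Request:
{"op": "apply_moves", "data": {"targets": [0, 0.02, -0.15, 0, 0, 0, 0.495, 0, 0.02, -0.3, 0, 0, 0, 0.495, 0, 0.02, -0.45, 0, 0, 0, 0.495, 0, 0.02, -0.45, 0, 0, 0, 0.495, 0, 0.02, -0.45, 0, 0, 0, 0.495]}}

```text
time: 9.2
ee_pos: [0.5612, 0.0686, 0.0478]
tcp_rot: [-180.0, -0.0, 161.9]
wrist_force: [0.2, 0.2, 0.2]
opening: 0.0423
```

```bash
python3 look.py i
```

```text
{'time': np.float64(9.2), 'ee_pos': array([0.5612, 0.0686, 0.0478]), 'tcp_rot': array([-1.799881e+02, -2.120000e-02,  1.619440e+02]), 'wrist_force': array([0.2391, 0.1691, 0.2012]), 'opening': np.float64(0.0423)}
tcp in timer mm -22.098520099653967 18.98942720761502
```

View pics/is.png

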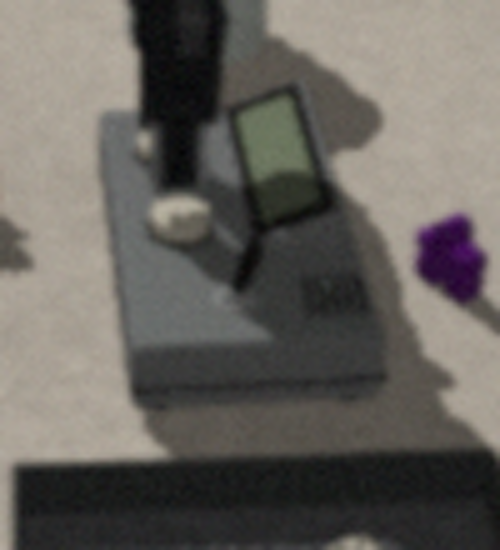

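View pics/iw.png

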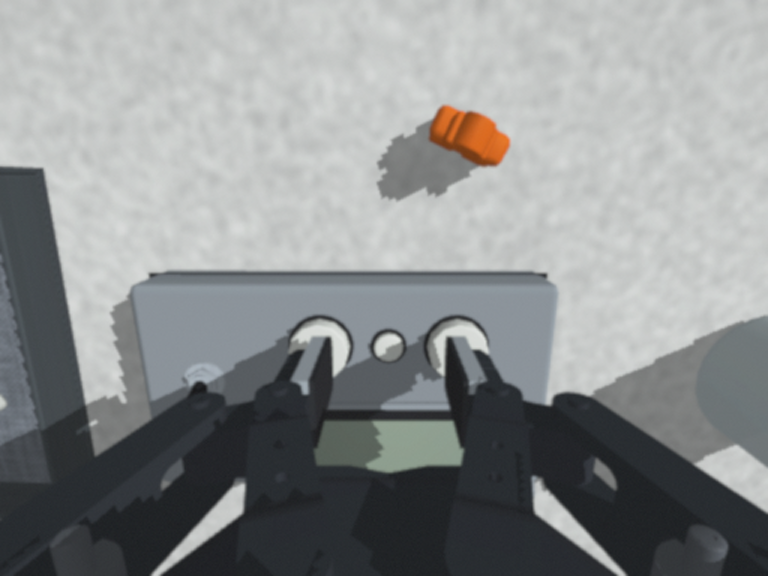

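Request:
{"op": "apply_moves", "data": {"targets": [0, 0, -0.1, 0, 0, 0, 0.495, 0, 0, -0.2, 0, 0, 0, 0.495, 0, 0, -0.27, 0, 0, 0, 0.495, 0, 0, -0.27, 0, 0, 0, 0.495]}}

```text
time: 9.7
ee_pos: [0.5613, 0.0687, 0.0398]
tcp_rot: [-180.0, -0.0, 161.9]
wrist_force: [-0.3, 0.1, 3.0]
opening: 0.042
```

Request:
{"op": "apply_moves", "data": {"targets": [0, 0, -0.05, 0, 0, 0, 0.495, 0, 0, -0.05, 0, 0, 0, 0.495]}}

```text
time: 9.9
ee_pos: [0.5613, 0.0687, 0.0386]
tcp_rot: [180.0, 0.0, 161.9]
wrist_force: [-2.7, 1.0, 5.4]
opening: 0.0423
```

Request:
{"op": "apply_moves", "data": {"targets": [0, 0, -0.05, 0, 0, 0, 0.495, 0, 0, -0.05, 0, 0, 0, 0.495]}}

```text
time: 10.1
ee_pos: [0.5613, 0.0687, 0.0372]
tcp_rot: [180.0, 0.0, 161.9]
wrist_force: [-3.5, -0.0, 6.6]
opening: 0.0424
```

Request:
{"op": "apply_moves", "data": {"targets": [0, 0, 0, 0, 0, 0, 0.495]}}

```text
time: 10.2
ee_pos: [0.5613, 0.0687, 0.0373]
tcp_rot: [180.0, 0.0, 161.9]
wrist_force: [-3.1, 0.2, 5.5]
opening: 0.0421
```

```bash
python3 look.py j;python3 -c "
from workcell import bot
print(bot.get_obs()['torque'],bot.get_obs()['wrist_force'])"
```

```text
{'time': np.float64(10.2), 'ee_pos': array([0.5613, 0.0687, 0.0373]), 'tcp_rot': array([1.799962e+02, 7.300000e-03, 1.619490e+02]), 'wrist_force': array([-3.0769,  0.243 ,  5.5251]), 'opening': np.float64(0.0421)}
tcp in timer mm -22.018469222108852 19.07541648873025
[-0.07905684  0.63284014 -0.0102663 ] [-3.11145868 -0.29426463  6.31553968]
```

View pics/js.png

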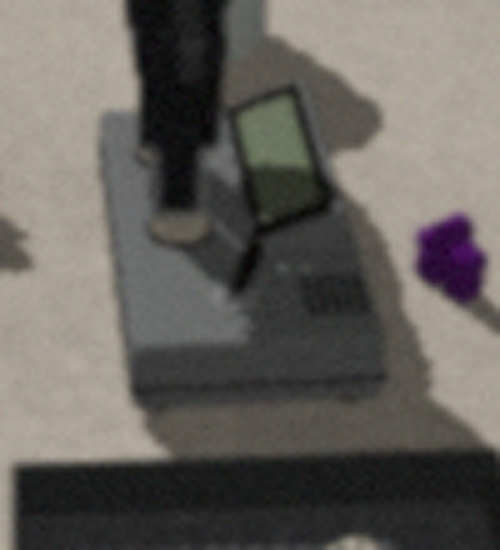

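View pics/jw.png

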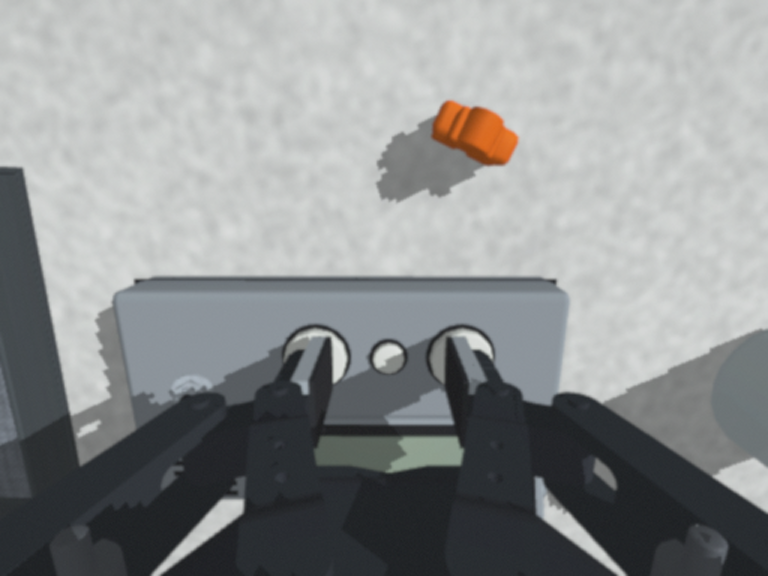

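Request:
{"op": "apply_moves", "data": {"targets": [-0.015, 0, -0.025, 0, 0, 0, 0.495, -0.015, 0, -0.05, 0, 0, 0, 0.495, -0.015, 0, -0.05, 0, 0, 0, 0.495]}}

```text
time: 10.6
ee_pos: [0.5613, 0.0687, 0.0362]
tcp_rot: [180.0, 0.1, 161.9]
wrist_force: [-2.6, -0.5, 7.2]
opening: 0.0422
```

Request:
{"op": "apply_moves", "data": {"targets": [0, 0, 0, 0, 0, 0, 0.495]}}

```text
time: 10.7
ee_pos: [0.5613, 0.0687, 0.0363]
tcp_rot: [180.0, 0.1, 161.9]
wrist_force: [-2.2, -0.4, 8.0]
opening: 0.0427
```

Request:
{"op": "apply_moves", "data": {"targets": [-0.02, 0, -0.025, 0, 0, 0, 0.495, -0.02, 0, -0.025, 0, 0, 0, 0.495, -0.02, 0, -0.025, 0, 0, 0, 0.495]}}

```text
time: 11.0
ee_pos: [0.5613, 0.0687, 0.0359]
tcp_rot: [179.9, 0.1, 161.9]
wrist_force: [-0.8, -1.1, 8.1]
opening: 0.0421
```

Request:
{"op": "apply_moves", "data": {"targets": [0, 0, 0, 0, 0, 0, 0.495]}}

```text
time: 11.1
ee_pos: [0.5613, 0.0687, 0.0359]
tcp_rot: [179.9, 0.1, 161.9]
wrist_force: [-0.1, -0.6, 9.4]
opening: 0.0424
```

```bash
python3 look.py k
```

```text
{'time': np.float64(11.1), 'ee_pos': array([0.5613, 0.0687, 0.0359]), 'tcp_rot': array([1.799475e+02, 1.421000e-01, 1.619415e+02]), 'wrist_force': array([-0.1147, -0.6102,  9.3904]), 'opening': np.float64(0.0424)}
tcp in timer mm -22.014174292561567 19.079557701599324
```

View pics/ks.png

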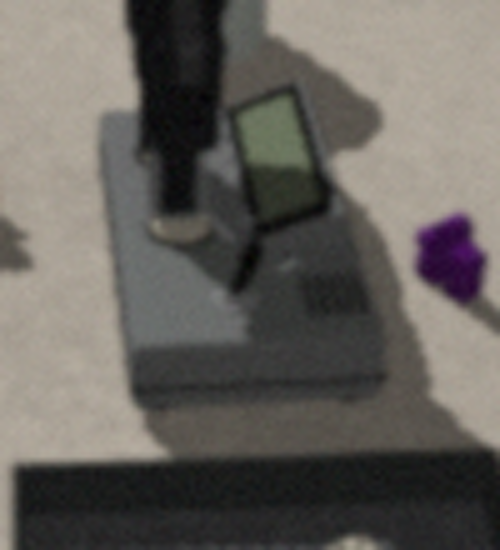

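View pics/kw.png

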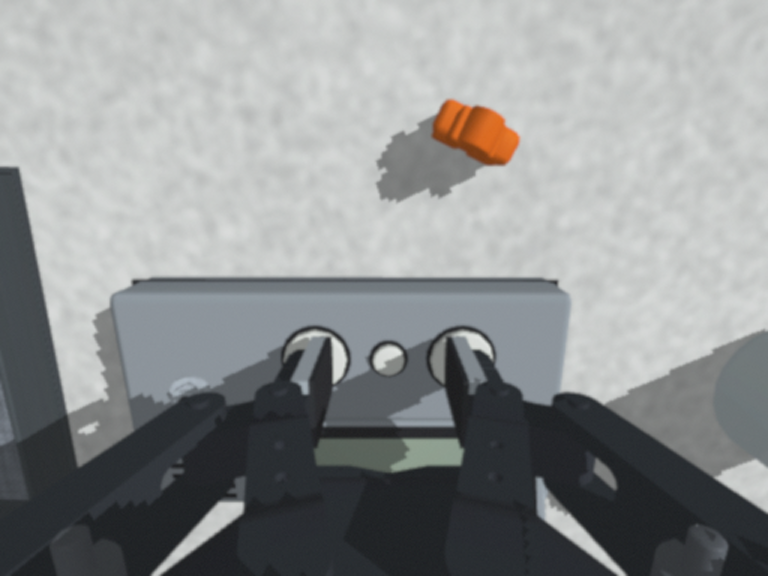

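Request:
{"op": "apply_moves", "data": {"targets": [0, 0, 0, 0, 0, 0, 0.495, 0, 0, 0, 0, 0, 0, 0.495, 0, 0, 0, 0, 0, 0, 0.495, 0, 0, 0, 0, 0, 0, 0.495, 0, 0, 0, 0, 0, 0, 0.495]}}

```text
time: 11.7
ee_pos: [0.5613, 0.0687, 0.0359]
tcp_rot: [180.0, 0.1, 161.9]
wrist_force: [-0.9, -0.6, 8.3]
opening: 0.0421
```

Request:
{"op": "apply_moves", "data": {"targets": [0, 0, 0, 0, 0, 0, 0.495, 0, 0, 0, 0, 0, 0, 0.495, 0, 0, 0, 0, 0, 0, 0.495, 0, 0, 0, 0, 0, 0, 0.495, 0, 0, 0, 0, 0, 0, 0.495]}}

```text
time: 12.2
ee_pos: [0.5613, 0.0687, 0.0359]
tcp_rot: [179.9, 0.1, 161.9]
wrist_force: [-0.9, 0.0, 8.5]
opening: 0.0419
```

Request:
{"op": "apply_moves", "data": {"targets": [0, 0, 0, 0, 0, 0, 0.495, 0, 0, 0, 0, 0, 0, 0.495, 0, 0, 0, 0, 0, 0, 0.495, 0, 0, 0, 0, 0, 0, 0.495, 0, 0, 0, 0, 0, 0, 0.495]}}

```text
time: 12.7
ee_pos: [0.5613, 0.0687, 0.0359]
tcp_rot: [179.9, 0.1, 161.9]
wrist_force: [0.4, -1.2, 8.3]
opening: 0.0424
```

Request:
{"op": "apply_moves", "data": {"targets": [0, 0, 0, 0, 0, 0, 0.495, 0, 0, 0, 0, 0, 0, 0.495, 0, 0, 0, 0, 0, 0, 0.495, 0, 0, 0, 0, 0, 0, 0.495, 0, 0, 0, 0, 0, 0, 0.495]}}

```text
time: 13.2
ee_pos: [0.5613, 0.0687, 0.0359]
tcp_rot: [180.0, 0.1, 161.9]
wrist_force: [-0.5, 0.0, 8.1]
opening: 0.0424
```

Request:
{"op": "apply_moves", "data": {"targets": [0, 0, 0, 0, 0, 0, 0.495, 0, 0, 0, 0, 0, 0, 0.495, 0, 0, 0, 0, 0, 0, 0.495, 0, 0, 0, 0, 0, 0, 0.495, 0, 0, 0, 0, 0, 0, 0.495]}}

```text
time: 13.7
ee_pos: [0.5613, 0.0687, 0.0359]
tcp_rot: [180.0, 0.1, 161.9]
wrist_force: [-0.4, -1.0, 8.6]
opening: 0.0423
```

Request:
{"op": "apply_moves", "data": {"targets": [0, 0, 0, 0, 0, 0, 0.495, 0, 0, 0, 0, 0, 0, 0.495, 0, 0, 0, 0, 0, 0, 0.495, 0, 0, 0, 0, 0, 0, 0.495, 0, 0, 0, 0, 0, 0, 0.495]}}

```text
time: 14.2
ee_pos: [0.5613, 0.0687, 0.0359]
tcp_rot: [179.9, 0.1, 161.9]
wrist_force: [-0.5, -1.0, 7.7]
opening: 0.0425
```

Request:
{"op": "apply_moves", "data": {"targets": [0, 0, 0, 0, 0, 0, 0.495, 0, 0, 0, 0, 0, 0, 0.495, 0, 0, 0, 0, 0, 0, 0.495, 0, 0, 0, 0, 0, 0, 0.495, 0, 0, 0, 0, 0, 0, 0.495]}}

```text
time: 14.7
ee_pos: [0.5613, 0.0687, 0.0359]
tcp_rot: [180.0, 0.1, 161.9]
wrist_force: [-1.1, -1.4, 8.8]
opening: 0.0425
```

Request:
{"op": "apply_moves", "data": {"targets": [0, 0, 0.15, 0, 0, 0, 0.495, 0, 0, 0.4, 0, 0, 0, 0.495, 0, 0, 1.0, 0, 0, 0, 0.495, 0, 0, 2.0, 0, 0, 0, 0.495, 0, 0, 3.0, 0, 0, 0, 0.495]}}

```text
time: 15.2
ee_pos: [0.5597, 0.0686, 0.1251]
tcp_rot: [-180.0, -0.1, 161.9]
wrist_force: [1.2, 0.7, 0.2]
opening: 0.0424
```

Request:
{"op": "apply_moves", "data": {"targets": [-1.0, 0.3, 0.5, 0, 0, 0, 0.495, -2.5, 0.8, 1, 0, 0, 0, 0.495, -3.5, 1, 1, 0, 0, 0, 0.495, -3.5, 1, 1, 0, 0, 0, 0.495, -3.5, 1, 1, 0, 0, 0, 0.495]}}

```text
time: 15.7
ee_pos: [0.4552, 0.0989, 0.1551]
tcp_rot: [180.0, 0.1, 162.0]
wrist_force: [0.3, 1.0, -0.2]
opening: 0.0421
```

```bash
python3 look.py l; python3 chk.py
```

```text
{'time': np.float64(15.7), 'ee_pos': array([0.4552, 0.0989, 0.1551]), 'tcp_rot': array([1.799712e+02, 5.450000e-02, 1.619858e+02]), 'wrist_force': array([ 0.3393,  0.9799, -0.2415]), 'opening': np.float64(0.0421)}
tcp in timer mm -132.2560597229855 14.791454410998092
[0.4558 0.0985 0.1543] [0.3912 0.1195 0.2978] [-1.518e+01  6.000e-02  7.189e+01]
min [288.  287.4] [0.92 0.  ] [-0.03  0.8 ]
start [262.2 284.9] [0.91 0.  ] [-0.    0.79]
sec [236.4 287.4] [0.92 0.  ] [0.02 0.8 ]
```

View pics/ls.png

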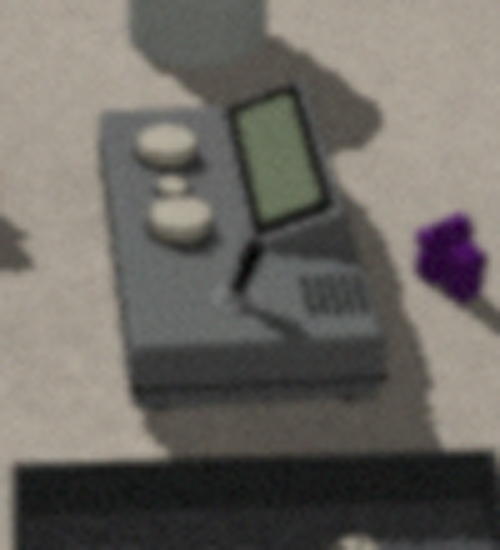

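View pics/lw.png

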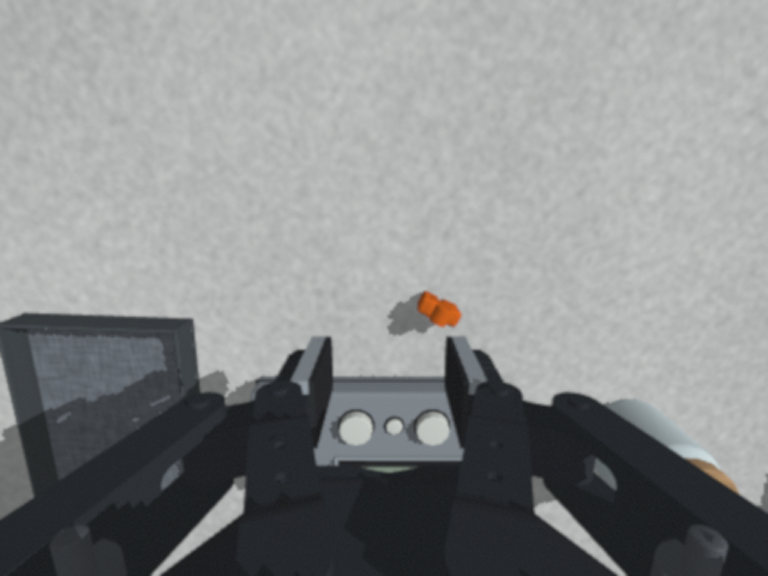

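```bash
python3 -c "
from workcell import bot
print(bot.job_done())"
```

```text
the job is handed in; nothing more can be done
None
```

The timer is switched on and cleared, and I handed the job in at about 16 s of the 51 s allowed.

- **Toggle:** I pushed the switch towards the back edge with the shut fingertips. The last side picture, taken with the gripper clear, shows it leaning back about 18 to 20 degrees. It counts as on from about 11.5 degrees past upright.
- **Keys:** I pressed both large keys together, one fingertip on each, and held them from about 10.7 s to 14.7 s. The total force was about 8 N, which puts each key about 4.3 mm down (it registers at 3 mm). The fingertip height agreed with that depth. I then let both go together.
- **Last checks:** Both large keys are up again. Nothing touched the start key, the timer sits at the same place in the side picture, and the gripper is clear of everything. The tray, jar and meeples look undisturbed, but I only judged that by eye from the pictures.
- **Disagreements:**
  - A sideways force of about 3 N built up while the keys were going down. I moved the tool back slightly until it fell below about 1.5 N, and the timer did not visibly move.
  - The wrist camera put the keys up to 1 mm from my first position fit, which is within its calibration.
  - I had no direct reading of the toggle angle or key travel, so those figures come from pictures, force and height. The force readings have about 1 N of noise.

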